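# Level the tilting plate, nip the thin housing with the trigger clamp and keep hold

## Robot

A 6-joint arm with a two-finger parallel gripper is mounted at the origin on the work surface. World frame = base frame: x ahead of the robot, y to its left, z up, the work surface at z = 0. Lengths are in mm, angles in degrees, forces in N, time in s.
With the tool pointing down it reaches from about 275 to 750 mm from the base axis. Payload 10.2 kg.
Tool frame: the origin (TCP) lies midway between the tips of the shut fingers; the grasp point (between the pads) lies 19 mm behind it; z points along the fingers, y is the line along which they close (so a half turn about z gives the same grasp; the last joint's range is limited). The gripper opens to 85 mm and grips with 20 to 120 N. Pads are 22 mm wide; open, the fingers measure 114 mm over their backs; the gripper's body (76 mm by 85 mm) begins 54 mm behind the grasp point. The pads swing forward as they close: fully open they stand 13 mm farther back than shut.
Start: joints at [61.169, 17.928, 85.812, -0, 76.261, -12.8], TCP at [144.999, 504.586, 231.294] pointing down, gripper open.
Joint ranges: [-168.41, 168.41], [-55.51, 124.54], [10.69, 146.95], [-70.63, 250.63], [1, 178], [-165.06, 165.06]. Speed limits (degrees/s): [136.94, 136.94, 172.46, 180, 180, 180].

## Interface

Orientations are given as [roll, pitch, yaw] about the fixed x, y, z axes, in that order (R = Rz(yaw) Ry(pitch) Rx(roll)).
In Python, from cell import ctrl gives the robot as it stands. The module is installed in compiled form; this text tells all that it offers.
- The arm moves only by the tool jog_arm, never from a script. Its arguments are lists of equal length, an entry for each row: "linear": the shift along the tool's x, y, z in m, a list of three; "turn": the turn about the tool's z in rad; "fingers": the opening, from -1 (shut) to 1 (fully open), so that 0 is half open. A call has 1 to 12 rows; each row is the pose to reach, as a shift and turn from the pose commanded when the call began, along the tool's axes at that moment; what a row does not reach only later rows make up. A row lasts 1/10 s, in which the tool goes at most 50 mm and 8.59 degrees, less where a joint would pass 70% of its speed; a pose out of reach is approached as far as the arm can. A call with a gripper value outside its range is refused whole. The fingers move at their own pace and stop on an object; the grip force is fixed at half the most. Time passes only in rows, so rows that repeat a pose let the fingers close. It gives the time, the measured TCP pose, the force, the opening and the grip force at its end, in the units of the state.
- ctrl.get_state(): the state, without advancing time (a new reading comes with each control period).
- ctrl.snapshot(name): name is "scene" or "top" or "wrist"; returns the picture (420x560x3 uint8, blue, green, red); there is no depth.
- ctrl.calibration(name): a dict with "camera_matrix" (3x3 intrinsics, pixels), "k1" (the pictures are not rectified: a ray, as slopes to the right and down, at radius r is drawn at 1 + k1 r^2 times it, then the intrinsics apply), "rvec" (rotation vector, rad) and "tvec" (3), from world to camera coordinates, as OpenCV has them. Camera axes: x right, y down, z forward; pixel columns grow to the right and rows downward; lengths in mm; the calibration is good to about 2 mm. A picture is of the moment at which its call begins: read the wrist's pose just before it. calibration takes no time and is no camera call; for the wrist camera it gives the pose at the moment of the call.
- ctrl.sign_off(): hands the job in; it is judged then, once.
The state is a dict: "time": time; "q": joint angles; "joint_vel": joint speeds; "effort": joint torques, N m; "tool_pos": TCP position; "orientation": TCP orientation; "wrist_force": force on the tool from outside, world axes, zero at the start; "torque": the same for the moment, N m; "opening": opening from 0.0 (shut) to 1.0 (fully open); "finger_force": force on a finger pad.
Only numpy, scipy, OpenCV 4.12 (cv2) and the standard library are available. Lean on these libraries where they do the work, as an engineer would, in place of code of your own. Each camera call takes 0.05 s, during which the arm holds its last target. There are 200 camera calls.

## Task

First turn the black knob of the tilting set-up plate until the plate is level. Then pump the clamp's red trigger towards its handle until the spring foot pushes the thin-walled aluminium housing home into the V-block, and finish while still holding the trigger squeezed, with about half of the foot's brass stem pushed in - never all of it, or the housing is crushed. Drive the jaw with the trigger only, and leave everything else on the bench where it is.

Things in the scene. Friction and masses are not known exactly. Their poses are not given: they have to be found in the camera images.
- base: green base, 230 x 340 x 12 mm, bolted to the bench, of a steel tilting set-up plate. Origin: on the bench under the plate's centre. Its x axis points away from the knob's side, its y axis runs along the plate and the clamp: V-block at the -y end, trigger and handle towards +y. 'Base frame' below (mm) is this frame with the plate level
- plate_mid (a point): centre of the top of the steel plate, 50 mm above the bench. The plate is 150 (x) x 316 (y) x 12 mm and tilts about an axis along base y through the middle of its underside. It carries knob, V-block, housing and clamp. A small red pointer at its -y end stands at the long middle mark of a graduated metal plate when level
- plate (a joint): tilt of the plate, radians: 0 = level, positive = knob's (-x) edge high. It starts 1.4 to 2.8 degrees knob edge high. Turning the knob clockwise seen from above lowers the knob's edge by 0.0134 rad of tilt per radian of knob (8 mm screw); the screw holds the plate where it is left
- knob_grip (a point): on the axis of the levelling knob at the height to grip it, 81 mm above the bench (base frame x -95, y -40). Black knurled upright cylinder, 36 mm diameter, 26 mm tall, its top 9 mm above this point; the steel lug below it lies 31 mm under this point, a collar of 24 mm diameter reaches to 21 mm under it. Turns many times either way against 0.06 N m; it stays at this height on the plate
- trigger (a joint): angle of the red trigger, radians: 0 = released (it springs back by itself), 0.39 = fully squeezed towards the handle. It pivots 76 mm above the plate at base frame y +62, between blue cheeks that reach 85 mm above the plate. Squeezing drives the jaw towards the V-block, 38 mm per radian (15 mm a full stroke), of which the first 0 to 7 mm may be lost until the ratchet pawl meets a tooth (6 mm pitch)
- trigger_front (a point): middle of the gripping place on the front (-y, V-block side) face of the trigger, 46 mm above its pivot, about 122 mm above the plate; it moves with the trigger from base frame y +48 (released) to y +66 (squeezed). The trigger is an upright lever, 22 mm wide (x), 10 mm thick, its top 141 mm above the plate. Squeezing here takes 2 to 5 N for the return spring plus about the jaw's load
- handle_back (a point): middle of the gripping place on the back (+y) face of the clamp's fixed black handle, base frame y +100, 172 mm above the bench. Upright rigid bar, 24 mm wide (x), 14 mm thick (y), its top 141 mm above the plate. From the trigger's front to here: 52 mm released, 34 mm squeezed; both fit between fingers that come from above and close along base y. Only the trigger gives way
- jaw_bar (a joint): travel in metres of the toothed steel jaw bar towards the V-block (-y); it starts between 0 and 0.016. The foot meets the seated housing at about 0.036. A brake of 4 N keeps the bar between strokes, but not against the foot's spring: let the trigger go and the jaw backs off until the foot is only lightly loaded. A full stroke moves it on by 6 to 14 mm, mostly 12
- foot (a joint): how far in metres the sprung foot is pushed back into the nose of the jaw bar: 0 = its brass stem (12 mm thick) shows 14 mm, 0.014 = pushed right in. Spring 1500 N/m without preload, so 0.007 (half in) is about 10 N
- foot_face (a point): centre of the flat front face of the foot, a smooth orange nylon disc of 28 mm diameter, 22 mm above the plate, which meets the housing. With the housing home and the foot just touching it, it is at base frame y -58
- housing: thin-walled aluminium motor housing, a round cup standing closed end up, 64 mm outside diameter, 45 mm tall with a 4 mm boss on top, 0.11 to 0.22 kg, standing loose on the plate between V-block and foot. Origin: centre of its lower end
- v_seat (a point): on the plate's top, where the centre of the housing is when it is home against both faces of the V-block (base frame x 0, y -90). The V-block is dark steel, 45 mm tall, an upright 90 degree V that opens to +y; its ground, oiled faces are slippery, so the housing slides home when pushed. The housing starts 7 to 14 mm short of it
- taper_holder: steel milling-taper tool holder standing on the bench beside the tilting plate, 63 mm diameter, 85 mm tall (bystander; origin under its centre)
- setting_ring: dark steel setting ring lying on the bench beside the plate, 60 mm diameter, 16 mm tall (bystander)
- spanner: steel spanner, 200 mm long, lying on the bench between robot and plate (bystander)
- parallel: ground steel parallel, 150 x 12 x 30 mm, on edge (bystander)
- plug_gauge: brass plug, 32 mm diameter, 60 mm tall (bystander)
- boring_bar: square-shank boring bar, about 190 x 20 x 20 mm, lying (bystander)
- gauge_block: steel gauge block, 35 x 9 x 40 mm (bystander)
Mind the look-alikes: they are no part of the job. What is shaped like the housing but turquoise is not meant.

How it is judged (in metres and radians):
On the way, in this order (a step that is already met when the one before it is completed fails the run):
1. the plate is levelled (value of joint plate between -0.0087 and 0.0087 rad), for 0.3 s.
2. the foot has pushed the housing home and presses on it (contact force between foot and housing above 3 N and horizontal distance between housing and v_seat below 0.003 m), for 0.2 s.
At the end, for the whole second after the job is handed in: The robot's fingers still press on the squeezed trigger (more than 2 N); the foot's stem is pushed in 4 to 10 mm of its 14 and presses the housing with 4 to 20 N; the housing stands upright within 3 mm of its place in the V-block; the plate is level within half a degree (all of step 1 and horizontal distance between housing and v_seat below 0.003 m and angle between housing's own z axis and vertical below 0.03 rad and value of joint foot between 0.004 and 0.01 m and contact force between foot and housing between 4 and 20 N and contact force between the fingers and trigger above 2 N); the arm keeps its last pose, push and grip.
It fails at once if the foot is pushed right in, or presses with more than 30 N: the housing is crushed (value of joint foot above 0.0132 m or contact force between foot and housing above 30 N).
It fails at once if the jaw bar or its foot is pushed by the robot itself instead of by the trigger (contact force between any of the fingers, the arm and jaw_bar above 3 N).
It fails at once if something else on the bench is shifted by more than 30 mm (distance of any of taper_holder, setting_ring, spanner, parallel, plug_gauge, boring_bar, gauge_block from where it was at the start of the episode above 0.03 m).
It also fails if it takes over 72 s, if anything falls off the work surface, if the arm or the gripper's body presses on something with over 40 N, if the wrist force passes 120 N, or if a joint passes its speed limit or range.

## Working session

There is one attempt and no reset: what is moved stays moved. The work goes in short steps, Python scripts to look and compute and a tool call to move; the robot and the scene stay as the last step left them, time stands still between calls to the robot, and variables do not carry over. Pictures are saved under pics/ and viewed, at most 10 in all, crops included, and the job is handed in when it is done.

Besides the shell and the picture viewer there is one more tool, called after "Request:" as name(argument=value, ...), one argument or row to a line, values as JSON. jog_arm: Moves the arm, as the interface text tells. Its arguments: {"type":"object","properties":{"linear":{"type":"array","items":{"type":"array","items":{"type":"number"}}},"turn":{"type":"array","items":{"type":"number"}},"fingers":{"type":"array","items":{"type":"number"}}},"required":["linear","turn","fingers"]}

```bash
mkdir -p pics
cat > h.py <<'E'
import numpy as np, cv2
from cell import ctrl
def cal(n):
    c=ctrl.calibration(n); K=np.array(c["camera_matrix"],float); R=cv2.Rodrigues(np.array(c["rvec"],float))[0]; t=np.array(c["tvec"],float).ravel()
    return K,float(c["k1"]),R,t
def ray(c,u,v):
    K,k1,R,t=c; 
    p=cv2.undistortPoints(np.array([[[u,v]]],float),K,np.array([k1,0,0,0.]))[0,0]
    return -R.T@t, R.T@np.array([p[0],p[1],1.])
def onz(c,u,v,z):
    o,d=ray(c,u,v); return o+d*(z-o[2])/d[2]
def proj(c,P):
    K,k1,R,t=c; return cv2.projectPoints(np.array([P],float),cv2.Rodrigues(R)[0],t,K,np.array([k1,0,0,0.]))[0].ravel()
E
python3 - <<'E'
from h import *
s=ctrl.get_state();print(s)
a=ctrl.snapshot("scene");cv2.imwrite("pics/scene0.png",a)
a=ctrl.snapshot("top");cv2.imwrite("pics/top0.png",a)
for n in("scene","top"):
    c=cal(n);print(n,c[0].round(1).tolist(),c[1],(-c[2].T@c[3]).round())
E
```

```text
{'time': 0.0, 'q': array([ 6.11691003e+01,  1.79617409e+01,  8.58559754e+01,  3.80941856e-04,
        7.62591355e+01, -1.28005662e+01]), 'joint_vel': array([-0.0082824 , -0.01709041,  0.10664635, -0.08379095, -0.03455582,
       -0.02378817]), 'effort': array([-9.47589092e-05, -4.12270010e+01, -2.59739470e+01, -1.78451455e-04,
        4.17507268e-03, -1.30525598e-05]), 'tool_pos': array([144.86386312, 504.34664409, 230.70164124]), 'orientation': array([-1.79925140e+02, -1.73878601e-02,  1.63969564e+02]), 'wrist_force': array([-0.4995554 ,  0.6849507 ,  0.48445639]), 'torque': array([-0.03582684, -0.01922612, -0.00536783]), 'finger_force': 0.0, 'opening': 1.0016506564308505}
scene [[477.4, 0.0, 280.4], [0.0, 477.4, 213.3], [0.0, 0.0, 1.0]] -0.1532095973677083 [1298. -377.  915.]
top [[389.2, 0.0, 282.0], [0.0, 389.2, 209.0], [0.0, 0.0, 1.0]] 0.02580590622897331 [ 383.    4. 1227.]
```

View pics/scene0.png

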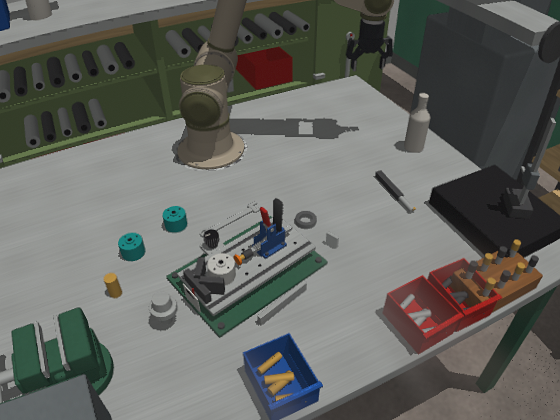

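View pics/top0.png

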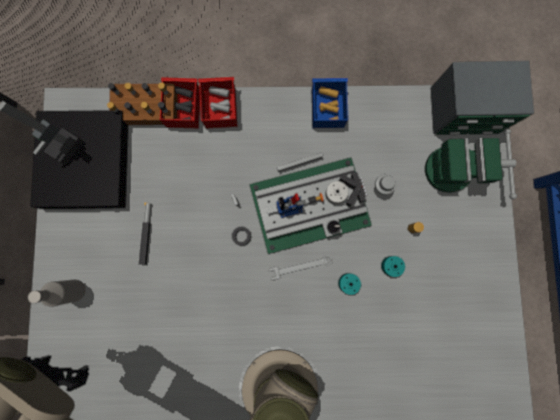

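Scene view: robot at the top. The green base is at about (250,275), with black knob (211,238), red trigger (266,217), handle (278,210), silver housing (220,265) and orange foot (240,258). The turquoise cups at (175,218) and (131,245) are look-alikes. In the top view the base is at (310,205), knob (334,228), clamp (290,203) and housing (338,190). Next I measure the base, knob and trigger.

Run:
```python
from h import *
a=cv2.imread("pics/top0.png");c=cal("top")
hsv=cv2.cvtColor(a,cv2.COLOR_BGR2HSV)
m=cv2.inRange(hsv,(60,80,20),(85,255,160)); m[:,:230]=0;m[:,400:]=0;m[:140]=0;m[265:]=0
m=cv2.morphologyEx(m,cv2.MORPH_OPEN,np.ones((2,2)))
pts=cv2.findNonZero(m)[:,0]
W=np.array([onz(c,u,v,12)[:2] for u,v in pts],np.float32)
r=cv2.minAreaRect(W);print(r)
ctr=np.array(r[0]);bp=cv2.boxPoints(r)
e=[bp[1]-bp[0],bp[2]-bp[1]];l=max(e,key=np.linalg.norm);yb=l/np.linalg.norm(l)
if yb[1]<0:yb=-yb
xb=np.array([yb[1],-yb[0]]);print("ctr",ctr,"yb",yb,"xb",xb,"yaw",np.degrees(np.arctan2(xb[1],xb[0])))
def B(x,y,z):return np.r_[ctr+x*xb+y*yb,z]
for n in("top","scene"):
  cc=cal(n);im=cv2.imread(f"pics/{n}0.png")
  for nm,P in dict(knobtop=B(-95,-40,93),trig=B(0,48,172),handle=B(0,100,172),seat=B(0,-90,99),c1=B(115,170,12),c2=B(115,-170,12),c3=B(-115,-170,12),c4=B(-115,170,12)).items():
    u,v=proj(cc,P);print(n,nm,P.round(1),round(u),round(v));cv2.circle(im,(round(u*8),round(v*8)),12,(255,0,255),1,shift=3)
  crop=im[140:265,230:390] if n=="top" else im[190:340,150:345]
  cv2.imwrite(f"pics/chk_{n}.png",cv2.resize(crop,None,fx=4,fy=4,interpolation=cv2.INTER_CUBIC))
t=cv2.imread("pics/chk_top.png");s=cv2.resize(cv2.imread("pics/chk_scene.png"),None,fx=.6,fy=.6);
```

```text
((546.635009765625, -107.34014892578125), (223.61871337890625, 332.0287780761719), 14.350080490112305)
ctr [ 546.63500977 -107.34014893] yb [-0.24784596  0.9687995 ] xb [0.9687995  0.24784596] yaw 14.350083
top knobtop [ 464.5 -169.6   93. ] 335 229
top trig [534.7 -60.8 172. ] 299 202
top handle [521.9 -10.5 172. ] 281 207
top seat [ 568.9 -194.5   99. ] 343 194
top c1 [615.9  85.9  12. ] 249 185
top c2 [ 700.2 -243.5   12. ] 352 158
top c3 [ 477.4 -300.5   12. ] 373 227
top c4 [393.1  28.9  12. ] 268 255
scene knobtop [ 464.5 -169.6   93. ] 207 231
scene trig [534.7 -60.8 172. ] 258 211
scene handle [521.9 -10.5 172. ] 275 202
scene seat [ 568.9 -194.5   99. ] 212 261
scene c1 [615.9  85.9  12. ] 326 259
scene c2 [ 700.2 -243.5   12. ] 217 334
scene c3 [ 477.4 -300.5   12. ] 163 274
scene c4 [393.1  28.9  12. ] 268 214
```

View pics/chk_scene.png

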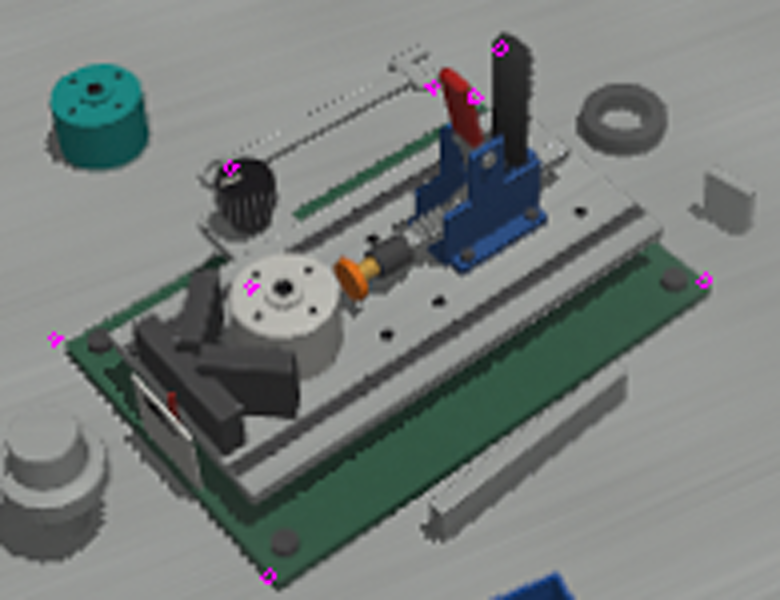

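The turquoise cups are excluded: the candidates were silver housing (220,265) against turquoise (175,218) and (131,245), and the crop shows the silver cup in the V. The knob is the black knurled cylinder at (211,238), and the spindles behind it are only the spanner. The base pose is good to about 8 mm. Now I move above the knob for a wrist view.

```bash
cat >> h.py <<'E'
from scipy.spatial.transform import Rotation as Ro
def shift(target,yaw=None):
    s=ctrl.get_state();R=Ro.from_euler('xyz',s["orientation"],degrees=True).as_matrix()
    d=R.T@(np.array(target,float)-s["tool_pos"])/1000
    print("shift",d.round(4),"norm",np.linalg.norm(d).round(3),end=" ")
    if yaw is not None:
        w=-(yaw-s["orientation"][2]);w=(w+180)%360-180;print("turn rad",np.radians(w).round(4),end=" ")
    print()
E
python3 - <<'E'
from h import *
c=cal("wrist");s=ctrl.get_state();R=Ro.from_euler('xyz',s["orientation"],degrees=True).as_matrix()
print("cam in tool",R.T@(-c[2].T@c[3]-s["tool_pos"]),"axes cols",(R.T@c[2].T).round(3).tolist(),c[0])
shift([464,-170,260],194)
E
```

```text
cam in tool [  85.28469998    0.48905351 -143.13862577] axes cols [[0.0, -0.945, -0.328], [1.0, 0.001, -0.001], [0.001, -0.328, 0.945]] [[325.02192511   0.         273.43907168]
 [  0.         325.02192511 207.55667383]
 [  0.           0.           1.        ]]
shift [-0.493  -0.56   -0.0287] norm 0.747 turn rad -0.5242
```

Request:
jog_arm(
  linear=[
    [-0.033,-0.037,-0.03],
    [-0.066,-0.074,-0.03],
    [-0.1,-0.112,-0.03],
    [-0.133,-0.149,-0.03],
    [-0.166,-0.187,-0.03],
    [-0.2,-0.224,-0.03],
    [-0.233,-0.261,-0.03],
    [-0.266,-0.299,-0.03],
    [-0.3,-0.336,-0.03],
    [-0.333,-0.373,-0.03],
    [-0.366,-0.411,-0.03],
    [-0.4,-0.448,-0.03],
  ],
  turn=[-0.044,-0.087,-0.131,-0.175,-0.218,-0.262,-0.306,-0.349,-0.393,-0.437,-0.48,-0.524],
  fingers=[1,1,1,1,1,1,1,1,1,1,1,1],
)

```text
time: 1.3
tool_pos: [402.4, -31.5, 261.3]
orientation: [180.0, 0.0, -165.9]
wrist_force: [1.6, 0.6, -0.3]
opening: 0.998
finger_force: 0.0
```

Run:
```python
from h import *
shift([464,-170,260],194)
```

```text
shift [-0.0261 -0.1493  0.0013] norm 0.152 turn rad 0.0009
```

Request:
jog_arm(
  linear=[
    [-0.008,-0.048,0],
    [-0.017,-0.096,0],
    [-0.026,-0.149,0],
    [-0.026,-0.149,0],
    [-0.026,-0.149,0],
    [-0.026,-0.149,0],
  ],
  turn=[0,0,0,0,0,0],
  fingers=[1,1,1,1,1,1],
)

```text
time: 1.9
tool_pos: [463.1, -166.6, 261.2]
orientation: [180.0, -0.0, -166.0]
wrist_force: [-0.6, -0.0, -0.9]
opening: 0.997
finger_force: 0.0
```

Run:
```python
from h import *
s=ctrl.get_state();c=cal("wrist");a=ctrl.snapshot("wrist");cv2.imwrite("pics/w1.png",a)
np.savez("w1.npz",K=c[0],k=c[1],R=c[2],t=c[3])
print(s["tool_pos"],s["orientation"],proj(c,[464,-170,90]))
```

```text
[ 463.10544412 -166.64385843  261.22890511] [ 1.79965022e+02 -1.59381194e-02 -1.65968936e+02] [269.44408443 185.09238841]
```

View pics/w1.png

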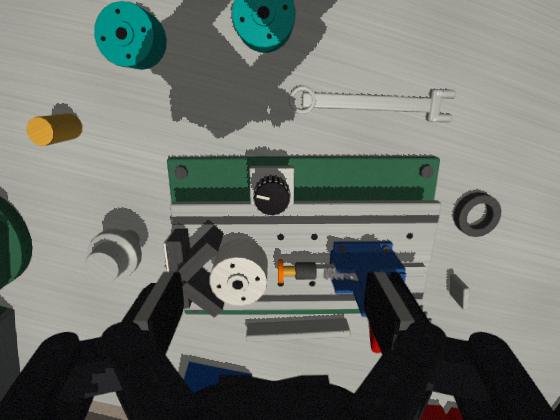

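The wrist view shows the knob at about (271,193), with white index line on top at (263,197). Base corners are at (167,157) and (440,156), and the housing top is at (238,282). Measuring.

Run:
```python
from h import *
z=np.load("w1.npz");c=(z["K"],float(z["k"]),z["R"],z["t"])
a=cv2.imread("pics/w1.png")
for u,v in((167.5,157),(440,156)):print("corner",onz(c,u,v,12))
g=cv2.cvtColor(a,cv2.COLOR_BGR2GRAY)
cv2.imwrite("pics/kn.png",cv2.resize(a[150:225,240:310],None,fx=8,fy=8,interpolation=cv2.INTER_CUBIC))
A=onz(c,167.5,157,12)[:2];Bc=onz(c,440,156,12)[:2]
yb=(Bc-A)/np.linalg.norm(Bc-A);xb=np.array([yb[1],-yb[0]])
o=(A+Bc)/2+115*xb;print("len",np.linalg.norm(Bc-A),"ctr",o,"yaw",np.degrees(np.arctan2(xb[1],xb[0])))
k=o-95*xb-40*yb;print("knob",k,proj(c,[*k,92]))
m=(g[165:215,250:292]<60).astype(np.uint8)
x,y,w,h=cv2.boundingRect(m);print("dark",x+250,y+165,w,h)
```

```text
corner [ 480.24509102 -295.52739942   12.        ]
corner [396.67716887  29.77332537  12.        ]
len 335.8633042840061 ctr [ 549.84449    -104.26327981] yaw 14.407417647500417
knob [ 467.78476029 -166.6427697 ] [271.77882486 189.96111844]
dark 250 165 40 50
```

View pics/kn.png

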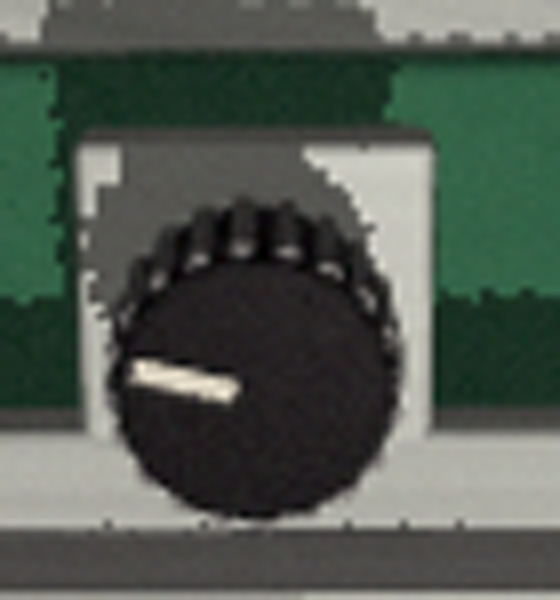

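Run:
```python
from h import *
z=np.load("w1.npz");c=(z["K"],float(z["k"]),z["R"],z["t"])
for h in(90,93,95):print(onz(c,272.2,198.5,h))
# tilt cue: housing-top etc skipped
shift([*onz(c,272.2,198.5,93)[:2],160],194); shift([*onz(c,272.2,198.5,93)[:2],66],194)
t=cal("top");s=cal("scene")
for n in (s,):print(proj(n,onz(c,272.2,198.5,93)))
```

```text
[ 476.96847503 -163.93060067   90.        ]
[ 476.04855521 -164.14754059   93.        ]
[ 475.43527534 -164.29216721   95.        ]
shift [-0.0131 -0.0009  0.1015] norm 0.102 turn rad 0.0011 
shift [-0.0131 -0.0009  0.1955] norm 0.196 turn rad 0.0011 
[210.74955082 233.50383367]
```

Request:
jog_arm(
  linear=[
    [-0.013,-0.001,0.045],
    [-0.013,-0.001,0.09],
    [-0.013,-0.001,0.13],
    [-0.013,-0.001,0.165],
    [-0.013,-0.001,0.196],
    [-0.013,-0.001,0.196],
    [-0.013,-0.001,0.196],
    [-0.013,-0.001,0.196],
    [-0.013,-0.001,0.196],
    [-0.013,-0.001,0.196],
    [-0.013,-0.001,0.196],
    [-0.013,-0.001,0.196],
  ],
  turn=[0,0,0,0,0,0,0,0,0,0,0,0],
  fingers=[1,1,1,1,1,1,-1,-1,-1,-1,-1,-1],
)

```text
time: 3.15
tool_pos: [476.8, -165.4, 66.9]
orientation: [-179.9, 0.1, -166.0]
wrist_force: [-1.4, 3.2, 9.4]
opening: 0.404
finger_force: 58.9
```

Request:
jog_arm(
  linear=[
    [0,0,0],
    [0,0,0],
    [0,0,0.001],
    [0,0,0.001],
    [0,0,0.001],
    [0.001,0,0.001],
    [0.001,0,0.001],
    [0.001,0,0.002],
    [0.001,0,0.002],
    [0.001,0,0.002],
    [0.001,0,0.002],
    [0.001,0,0.002],
  ],
  turn=[0.14,0.29,0.44,0.59,0.74,0.89,1.04,1.19,1.34,1.49,1.64,1.79],
  fingers=[-1,-1,-1,-1,-1,-1,-1,-1,-1,-1,-1,-1],
)

```text
time: 4.35
tool_pos: [475.7, -165.9, 64.5]
orientation: [179.9, 0.1, 91.1]
wrist_force: [-0.9, 1.6, 3.4]
opening: 0.403
finger_force: 61.6
```

Run:
```python
from h import *
s=ctrl.get_state();print(s["tool_pos"],s["orientation"],s["wrist_force"],s["q"])
a=ctrl.snapshot("scene");cv2.imwrite("pics/s1.png",a)
b=cv2.imread("pics/scene0.png")
r=lambda i:cv2.resize(i[275:325,165:225],None,fx=6.5,fy=6.5,interpolation=cv2.INTER_CUBIC)
cv2.imwrite("pics/cmp.png",np.hstack([r(b),r(a)]))
```

```text
[ 475.65979545 -165.88591385   64.47434319] [1.79935013e+02 7.34997199e-02 9.11167465e+01] [-0.9255686   1.64601964  3.37280613] [-3.25611223e+01  2.68576667e+01  1.00673606e+02 -3.17258654e-02
  5.23738937e+01 -3.36585624e+01]
```

View pics/cmp.png

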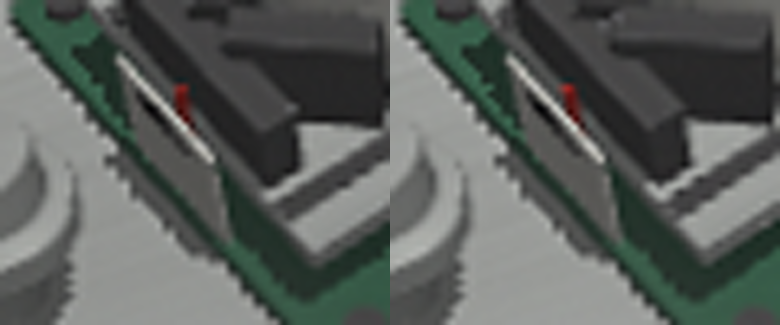

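The pointer has moved in the right direction, but it shifts only a fraction of a pixel per half degree. I'll read the remaining tilt by touching the plate top lightly on both sides instead.

Request:
jog_arm(
  linear=[
    [0,0,0],
    [0,0,0],
    [0,0,0],
    [0,0,-0.04],
    [0,0,-0.08],
    [0,0,-0.08],
    [0,0,-0.08],
    [0,0,-0.08],
    [0,0,-0.08],
    [0,0,-0.08],
    [0,0,-0.08],
    [0,0,-0.08],
  ],
  turn=[0,0,0,0,0,0.15,0.3,0.45,0.6,0.75,0.9,1.05],
  fingers=[1,1,1,1,1,1,-1,-1,-1,-1,-1,-1],
)

```text
time: 5.6
tool_pos: [475.3, -165.7, 143.2]
orientation: [-180.0, -0.0, 31.0]
wrist_force: [-0.1, 0.6, -0.3]
opening: 0.005
finger_force: 0.0
```

Run:
```python
from h import *
shift([493,-119.4,80],14.4)
```

```text
shift [ 0.039  -0.0305  0.0632] norm 0.08 turn rad 0.2898
```

Request:
jog_arm(
  linear=[
    [0.02,-0.015,0.0],
    [0.039,-0.03,0.03],
    [0.039,-0.03,0.06],
    [0.039,-0.03,0.08],
    [0.039,-0.03,0.08],
    [0.039,-0.03,0.083],
    [0.039,-0.03,0.084],
    [0.039,-0.03,0.085],
    [0.039,-0.03,0.086],
    [0.039,-0.03,0.086],
  ],
  turn=[0.14,0.29,0.29,0.29,0.29,0.29,0.29,0.29,0.29,0.29],
  fingers=[-1,-1,-1,-1,-1,-1,-1,-1,-1,-1],
)

```text
time: 6.6
tool_pos: [493.2, -119.9, 57.6]
orientation: [180.0, -0.0, 14.7]
wrist_force: [-0.0, 0.7, 0.0]
opening: -0.001
finger_force: 0.0
```

Request:
jog_arm(
  linear=[
    [0,0,0.003],
    [0,0,0.004],
    [0,0,0.005],
    [0,0,0.0055],
    [0,0,0.006],
    [0,0,0.006],
  ],
  turn=[0,0,0,0,0,0],
  fingers=[-1,-1,-1,-1,-1,-1],
)

```text
time: 7.2
tool_pos: [493.1, -119.8, 51.3]
orientation: [-180.0, 0.0, 14.7]
wrist_force: [-0.3, -0.4, 0.3]
opening: 0.002
finger_force: 0.0
```

Request:
jog_arm(
  linear=[
    [0,0,0.0005],
    [0,0,0.001],
    [0,0,0.001],
  ],
  turn=[0,0,0],
  fingers=[-1,-1,-1],
)

```text
time: 7.5
tool_pos: [493.2, -119.8, 51.1]
orientation: [180.0, -0.0, 14.7]
wrist_force: [-2.7, 0.7, 8.7]
opening: -0.001
finger_force: 4.4
```

Request:
jog_arm(
  linear=[
    [0,0,-0.045],
    [0,0,-0.09],
    [0.04,0,-0.095],
    [0.085,0,-0.095],
    [0.132,0,-0.095],
    [0.132,0,-0.06],
    [0.132,0,-0.025],
    [0.132,0,-0.005],
    [0.132,0,-0.005],
    [0.132,0,-0.003],
    [0.132,0,-0.002],
    [0.132,0,-0.002],
  ],
  turn=[0,0,0,0,0,0,0,0,0,0,0,0],
  fingers=[-1,-1,-1,-1,-1,-1,-1,-1,-1,-1,-1,-1],
)

```text
time: 8.7
tool_pos: [621.3, -86.6, 53.5]
orientation: [179.9, -0.1, 14.7]
wrist_force: [0.1, 0.1, -0.0]
opening: 0.004
finger_force: 0.0
```

Request:
jog_arm(
  linear=[
    [0,0,0.001],
    [0,0,0.002],
    [0,0,0.003],
    [0,0,0.0035],
    [0,0,0.0035],
  ],
  turn=[0,0,0,0,0],
  fingers=[-1,-1,-1,-1,-1],
)

```text
time: 9.2
tool_pos: [620.9, -86.4, 49.2]
orientation: [180.0, -0.0, 14.7]
wrist_force: [-2.2, -0.7, 4.5]
opening: -0.002
finger_force: 2.1
```

Contact was at z 51.1 on the knob side and 49.2 on the far side, so the remaining tilt is about 0.0144 rad, or 1.07 rad of knob. Back to the knob.

Run:
```python
from h import *
shift([475.3,-165.7,160],14.4);shift([475.3,-165.7,64],14.4)
```

```text
shift [-0.1609  0.0399 -0.1109] norm 0.199 turn rad 0.0045 
shift [-0.1609  0.0399 -0.0149] norm 0.166 turn rad 0.0045
```

Request:
jog_arm(
  linear=[
    [0,0,-0.05],
    [0,0,-0.1],
    [-0.045,0.01,-0.111],
    [-0.09,0.02,-0.111],
    [-0.135,0.03,-0.111],
    [-0.161,0.04,-0.111],
    [-0.161,0.04,-0.111],
    [-0.161,0.04,-0.065],
    [-0.161,0.04,-0.018],
    [-0.161,0.04,-0.015],
    [-0.161,0.04,-0.015],
    [-0.161,0.04,-0.015],
  ],
  turn=[0,0,0,0,0,0,0,0,0,0,0,0],
  fingers=[-1,1,1,1,1,1,1,1,1,1,-1,-1],
)

```text
time: 10.4
tool_pos: [476.6, -166.3, 65.9]
orientation: [179.9, -0.1, 14.7]
wrist_force: [0.7, -0.1, 0.9]
opening: 0.693
finger_force: 0.0
```

Request:
jog_arm(
  linear=[
    [0,0,0],
    [0,0,0],
    [0,0,0],
    [0,0,0],
    [0,0,0],
    [0,0,0.001],
    [0,0,0.001],
    [0,0,0.001],
    [0,0,0.001],
    [0,0,0.001],
    [0,0,0.001],
    [0,0,0.001],
  ],
  turn=[0,0,0,0.14,0.28,0.42,0.56,0.7,0.84,0.98,1.07,1.07],
  fingers=[-1,-1,-1,-1,-1,-1,-1,-1,-1,-1,-1,-1],
)

```text
time: 11.6
tool_pos: [475.3, -166.1, 64.4]
orientation: [180.0, -0.1, -46.8]
wrist_force: [-5.1, 1.8, 7.9]
opening: 0.402
finger_force: 59.4
```

Request:
jog_arm(
  linear=[
    [0,0,0],
    [0,0,0],
    [0,0,0],
    [0,0,-0.04],
    [0,0,-0.08],
    [0,0,-0.08],
    [0,0,-0.08],
    [0,0,-0.08],
    [0,0,-0.08],
    [0,0,-0.08],
    [0,0,-0.08],
    [0,0,-0.08],
  ],
  turn=[0,0,0,0,0,-0.15,-0.3,-0.45,-0.6,-0.75,-0.9,-1.04],
  fingers=[1,1,1,1,1,1,-1,-1,-1,-1,-1,-1],
)

```text
time: 12.8
tool_pos: [475.2, -165.8, 142.8]
orientation: [180.0, -0.0, 13.3]
wrist_force: [-0.2, -0.6, -0.8]
opening: 0.001
finger_force: 0.0
```

Run:
```python
from h import *
shift([493,-119.8,53],14.7)
```

```text
shift [ 0.0279 -0.0407  0.0898] norm 0.103 turn rad -0.0247
```

Request:
jog_arm(
  linear=[
    [0.014,-0.02,0],
    [0.028,-0.041,0.02],
    [0.028,-0.041,0.06],
    [0.028,-0.041,0.085],
    [0.028,-0.041,0.089],
    [0.028,-0.041,0.09],
    [0.028,-0.041,0.091],
    [0.028,-0.041,0.092],
    [0.028,-0.041,0.0925],
    [0.028,-0.041,0.093],
    [0.028,-0.041,0.093],
  ],
  turn=[-0.02,-0.02,-0.02,-0.02,-0.02,-0.02,-0.02,-0.02,-0.02,-0.02,-0.02],
  fingers=[-1,-1,-1,-1,-1,-1,-1,-1,-1,-1,-1],
)

```text
time: 13.9
tool_pos: [493.4, -119.7, 50.1]
orientation: [180.0, -0.0, 14.1]
wrist_force: [-0.7, 0.1, 1.4]
opening: -0.001
finger_force: 0.8
```

Request:
jog_arm(
  linear=[
    [0,0,-0.045],
    [0,0,-0.09],
    [0.04,0,-0.095],
    [0.085,0,-0.095],
    [0.132,0,-0.095],
    [0.132,0,-0.06],
    [0.132,0,-0.025],
    [0.132,0,-0.004],
    [0.132,0,-0.002],
    [0.132,0,-0.001],
    [0.132,0,0],
    [0.132,0,0],
  ],
  turn=[0,0,0,0,0,0,0,0,0,0,0,0],
  fingers=[-1,-1,-1,-1,-1,-1,-1,-1,-1,-1,-1,-1],
)

```text
time: 15.1
tool_pos: [621.4, -87.5, 50.1]
orientation: [180.0, -0.0, 14.1]
wrist_force: [-0.0, 0.3, -0.5]
opening: -0.002
finger_force: 0.0
```

Run:
```python
from h import *
for i in range(5):
    s=ctrl.get_state();print(s["time"],s["tool_pos"].round(2),s["wrist_force"].round(1));ctrl.snapshot("top")
```

```text
15.1 [621.37 -87.52  50.09] [-0.   0.3 -0.5]
15.15 [621.35 -87.52  50.04] [ 0.6 -0.6  0.3]
15.2 [621.34 -87.52  50.02] [0.1 0.4 1.2]
15.25 [621.33 -87.52  50.01] [-0.2 -1.2  1.3]
15.3 [621.34 -87.51  50.02] [-1.1  1.1  1.5]
```

The plate is level: 50.1 on one side, 50.0 on the other. Now I go above the trigger and handle with the fingers about 70 mm apart and check by wrist camera before going down.

Run:
```python
from h import *
shift([538.4,-30.1,240],14.4)
```

```text
shift [-0.0665 -0.0758 -0.19  ] norm 0.215 turn rad -0.0056
```

Request:
jog_arm(
  linear=[
    [0,0,-0.05],
    [0,0,-0.1],
    [0,0,-0.15],
    [0,0,-0.19],
    [-0.03,-0.035,-0.19],
    [-0.0665,-0.076,-0.19],
    [-0.0665,-0.076,-0.19],
    [-0.0665,-0.076,-0.19],
    [-0.0665,-0.076,-0.19],
  ],
  turn=[0,0,0,0,0,0,-0.006,-0.006,-0.006],
  fingers=[-1,-1,-1,-1,0.65,0.65,0.65,0.65,0.65],
)

```text
time: 16.25
tool_pos: [539.1, -30.5, 240.1]
orientation: [180.0, -0.1, 14.4]
wrist_force: [-0.4, 0.3, 0.4]
opening: 0.822
finger_force: 0.0
```

Run:
```python
from h import *
s=ctrl.get_state();c=cal("wrist");a=ctrl.snapshot("wrist");cv2.imwrite("pics/w2.png",a)
print(s["tool_pos"],s["orientation"],s["opening"])
ctr=np.array([557.3,-103.7]);th=np.radians(14.4);xb=np.array([np.cos(th),np.sin(th)]);yb=np.array([-xb[1],xb[0]])
for nm,(x,y,z) in dict(handletop=(0,93,191),handleback=(0,100,191),handlefront=(0,86,191),trig48=(0,48,172),knob=(-95,-40,90),v=(0,-90,99)).items():
    print(nm,proj(c,np.r_[ctr+x*xb+y*yb,z]).round(1))
```

```text
[539.1275482 -30.5297934 240.1165601] [ 1.79958060e+02 -5.75309224e-02  1.43982297e+01] 0.8217715370652863
handletop [246.9 234.1]
handleback [236.1 234.1]
handlefront [257.7 234.1]
trig48 [313.1 223.1]
knob [383.8 277.8]
v [450.6 193.6]
```

View pics/w2.png

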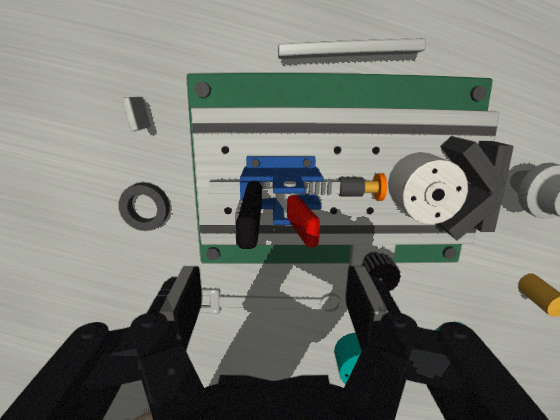

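Wrist view: handle top at (248,238), red trigger top at (305,240). The finger pads at (197,270) and (352,270) straddle both, and the predictions agree within a few pixels. Going down.

Request:
jog_arm(
  linear=[
    [0,0,0.03],
    [0,0,0.055],
    [0,0,0.075],
    [0,0,0.087],
    [0,0,0.087],
    [0,0,0.087],
  ],
  turn=[0,0,0,0,0,0],
  fingers=[0.65,0.65,0.65,0.65,0.65,0.65],
)

```text
time: 16.9
tool_pos: [539.0, -30.3, 153.4]
orientation: [180.0, -0.0, 14.4]
wrist_force: [0.5, 0.1, 0.9]
opening: 0.824
finger_force: 0.0
```

Request:
jog_arm(
  linear=[
    [0,-0.002,0],
    [0,-0.004,0],
    [0,-0.006,0],
    [0,-0.007,0],
    [0,-0.008,0],
    [0,-0.008,0],
  ],
  turn=[0,0,0,0,0,0],
  fingers=[0.65,0.65,0.65,0.65,0.65,0.65],
)

```text
time: 17.5
tool_pos: [536.4, -22.1, 152.9]
orientation: [180.0, -0.0, 14.4]
wrist_force: [0.7, -1.7, 1.4]
opening: 0.825
finger_force: 0.9
```

Request:
jog_arm(
  linear=[
    [0,-0.002,0],
    [0,-0.004,0],
    [0,-0.006,0],
    [0,-0.008,0],
    [0,-0.01,0],
    [0,-0.012,0],
    [0,-0.014,0],
    [0,-0.015,0],
    [0,-0.015,0],
  ],
  turn=[0,0,0,0,0,0,0,0,0],
  fingers=[0.65,0.65,0.65,0.65,0.65,0.65,0.65,0.65,0.65],
)

```text
time: 18.4
tool_pos: [533.2, -9.0, 153.6]
orientation: [179.8, -0.1, 14.4]
wrist_force: [0.9, -9.3, 5.4]
opening: 0.827
finger_force: 4.7
```

```bash
cat >> h.py <<'E'
ctr=np.array([557.3,-103.7]);th=np.radians(14.4);xb=np.array([np.cos(th),np.sin(th)]);yb=np.array([-xb[1],xb[0]])
def base(P):d=P[:2]-ctr;return d@xb,d@yb
def foot(name=None):
    s=ctrl.get_state();c=cal("wrist");a=ctrl.snapshot("wrist")
    if name:cv2.imwrite(name,a)
    f=s["wrist_force"][:2];print("C y",round(base(s["tool_pos"])[1],2),"Fx,Fy base",round(f@xb,1),round(f@yb,1),"op",round(s["opening"],3),"ff",round(s["finger_force"],1))
    hsv=cv2.cvtColor(a,cv2.COLOR_BGR2HSV)
    m=cv2.inRange(hsv,(8,200,120),(15,255,255));m[:100]=0;m[280:]=0;m[:,:300]=0;m[:,480:]=0
    n,l,st,ce=cv2.connectedComponentsWithStats(m)
    i=1+np.argmax(st[1:,4]);x,y,w,h,ar=st[i];v=y+h/2
    print("orange",st[i],"right edge base y",round(base(onz(c,x+w,v,72))[1],1),"left",round(base(onz(c,x,v,72))[1],1))
    np.savez("last.npz",a=a,x=x,y=y,w=w,h=h)
    row=a[int(v),x-45:x+w+6];print("row",x-45,[tuple(map(int,p)) for p in row[::3]])
    return a,c
E
python3 - <<'E'
from h import *
a,c=foot("pics/w3.png")
cv2.imwrite("pics/w3c.png",cv2.resize(a[120:270,210:480],None,fx=2.9,fy=2.9,interpolation=cv2.INTER_CUBIC))
E
```

```text
C y 97.74 Fx,Fy base -1.4 -9.2 op 0.827 ff 4.7
orange [452 199  16  36 241] right edge base y -50.8 left -37.9
row 407 [(55, 55, 56), (80, 80, 81), (75, 82, 82), (78, 81, 84), (79, 83, 84), (81, 82, 82), (79, 81, 83), (75, 78, 81), (78, 82, 80), (77, 78, 81), (72, 73, 76), (68, 179, 229), (64, 177, 228), (64, 177, 227), (66, 177, 228), (67, 177, 229), (22, 88, 143), (0, 47, 112), (0, 126, 243), (0, 126, 243), (0, 123, 243), (87, 93, 96), (89, 96, 98)]
```

View pics/w3c.png

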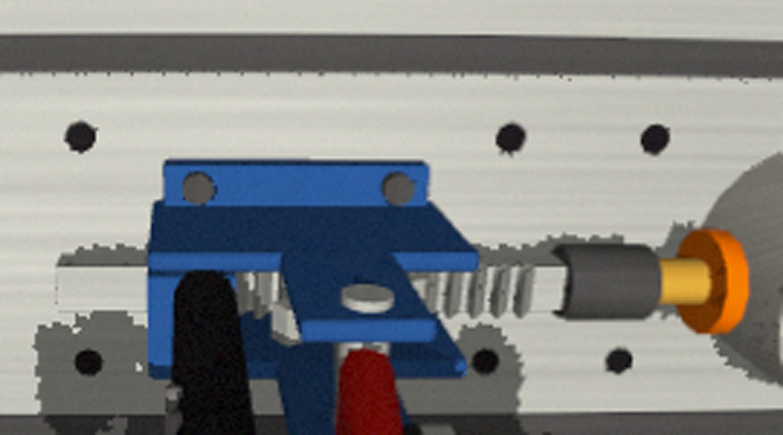

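The crop shows the jaw bar advanced, with the foot (orange, about (715,280) in the crop) at or near the housing and the full brass stem visible. I continue to the end of this stroke, then release.

Request:
jog_arm(
  linear=[
    [0,-0.001,0],
    [0,-0.002,0],
    [0,-0.003,0],
    [0,-0.003,0],
  ],
  turn=[0,0,0,0],
  fingers=[0.65,0.65,0.65,0.65],
)

```text
time: 18.85
tool_pos: [532.7, -6.8, 153.5]
orientation: [179.7, -0.1, 14.4]
wrist_force: [3.1, -13.3, 3.7]
opening: 0.826
finger_force: 6.9
```

Run:
```python
from h import *
foot()
```

```text
C y 99.94 Fx,Fy base -0.3 -13.7 op 0.826 ff 6.9
orange [458 199  15  36 258] right edge base y -53.0 left -40.8
row 413 [(82, 82, 85), (83, 82, 87), (79, 81, 82), (79, 81, 83), (79, 82, 84), (79, 78, 82), (79, 80, 83), (76, 77, 81), (75, 77, 78), (79, 80, 83), (69, 143, 182), (60, 174, 226), (60, 173, 227), (60, 174, 227), (59, 174, 227), (65, 176, 228), (0, 49, 110), (9, 54, 114), (0, 126, 243), (0, 126, 243), (68, 101, 150), (91, 95, 98)]
```

Request:
jog_arm(
  linear=[
    [0,0.004,0],
    [0,0.008,0],
    [0,0.012,0],
    [0,0.016,0],
    [0,0.02,0],
    [0,0.022,0],
    [0,0.022,0],
  ],
  turn=[0,0,0,0,0,0,0],
  fingers=[0.65,0.65,0.65,0.65,0.65,0.65,0.65],
)

```text
time: 19.6
tool_pos: [537.3, -26.4, 152.7]
orientation: [180.0, 0.0, 14.4]
wrist_force: [0.0, -2.1, -0.5]
opening: 0.824
finger_force: 0.7
```

Run:
```python
from h import *
foot()
```

```text
C y 79.85 Fx,Fy base -0.5 -2.1 op 0.824 ff 0.7
orange [433 199  15  36 246] right edge base y -51.5 left -39.7
row 388 [(81, 84, 88), (82, 83, 87), (83, 85, 86), (78, 81, 82), (84, 84, 87), (79, 79, 83), (80, 80, 83), (77, 81, 82), (78, 81, 84), (80, 82, 83), (66, 148, 192), (64, 181, 232), (63, 179, 231), (65, 182, 232), (63, 179, 230), (67, 181, 231), (0, 49, 114), (11, 56, 117), (0, 128, 245), (0, 130, 246), (61, 107, 170), (91, 97, 100)]
```

Request:
jog_arm(
  linear=[
    [0,0.003,0],
    [0,0.005,0],
    [0,0.005,0],
  ],
  turn=[0,0,0],
  fingers=[0.65,0.65,0.65],
)

```text
time: 19.95
tool_pos: [538.6, -31.1, 152.8]
orientation: [-180.0, -0.0, 14.4]
wrist_force: [0.0, -0.9, -0.8]
opening: 0.826
finger_force: 0.0
```

Run:
```python
from h import *
foot()
```

```text
C y 74.98 Fx,Fy base -0.2 -0.8 op 0.826 ff 0.0
orange [426 199  16  36 235] right edge base y -51.7 left -39.1
row 381 [(77, 82, 86), (81, 83, 85), (82, 85, 86), (83, 86, 87), (80, 85, 87), (81, 81, 83), (84, 86, 87), (80, 83, 84), (80, 85, 85), (80, 82, 84), (72, 106, 126), (63, 181, 233), (64, 181, 232), (64, 182, 233), (67, 183, 233), (64, 182, 231), (0, 68, 126), (7, 54, 118), (0, 131, 247), (0, 129, 247), (42, 118, 216), (92, 99, 101), (96, 100, 103)]
```

Request:
jog_arm(
  linear=[
    [0,-0.003,0],
    [0,-0.006,0],
    [0,-0.009,0],
    [0,-0.012,0],
    [0,-0.014,0],
    [0,-0.015,0],
    [0,-0.015,0],
  ],
  turn=[0,0,0,0,0,0,0],
  fingers=[0.65,0.65,0.65,0.65,0.65,0.65,0.65],
)

```text
time: 20.7
tool_pos: [535.4, -17.0, 153.6]
orientation: [179.9, -0.1, 14.4]
wrist_force: [1.1, -5.0, 4.4]
opening: 0.826
finger_force: 2.7
```

Run:
```python
from h import *
foot()
```

```text
C y 89.48 Fx,Fy base -0.2 -5.1 op 0.826 ff 2.7
orange [448 200  15  35 238] right edge base y -55.0 left -42.9
row 403 [(66, 67, 70), (80, 80, 84), (79, 82, 83), (80, 81, 84), (80, 81, 83), (80, 81, 82), (78, 80, 81), (78, 80, 83), (77, 80, 82), (77, 80, 80), (76, 84, 91), (65, 177, 229), (62, 176, 228), (61, 176, 228), (65, 177, 229), (58, 175, 227), (6, 52, 112), (0, 52, 113), (0, 127, 243), (0, 125, 243), (62, 107, 178), (91, 96, 99)]
```

Request:
jog_arm(
  linear=[
    [0,-0.001,0],
    [0,-0.002,0],
    [0,-0.003,0],
    [0,-0.004,0],
    [0,-0.004,0],
  ],
  turn=[0,0,0,0,0],
  fingers=[0.65,0.65,0.65,0.65,0.65],
)

```text
time: 21.25
tool_pos: [534.6, -13.6, 153.7]
orientation: [179.8, -0.1, 14.4]
wrist_force: [1.3, -7.9, 2.8]
opening: 0.824
finger_force: 3.9
```

Run:
```python
from h import *
foot()
```

```text
C y 92.9 Fx,Fy base -0.7 -7.9 op 0.824 ff 3.9
orange [455 200  16  35 254] right edge base y -58.3 left -45.3
row 410 [(44, 46, 48), (81, 81, 84), (79, 79, 83), (78, 79, 84), (79, 82, 84), (79, 80, 83), (78, 80, 82), (77, 80, 82), (77, 80, 81), (77, 80, 81), (74, 74, 77), (62, 176, 228), (59, 173, 227), (63, 176, 228), (66, 177, 229), (61, 174, 227), (7, 54, 115), (1, 51, 111), (0, 127, 243), (0, 124, 242), (35, 110, 211), (93, 97, 98), (95, 101, 104)]
```

Request:
jog_arm(
  linear=[
    [0,-0.001,0],
    [0,-0.002,0],
    [0,-0.003,0],
    [0,-0.003,0],
  ],
  turn=[0,0,0,0],
  fingers=[0.65,0.65,0.65,0.65],
)

```text
time: 21.7
tool_pos: [534.0, -11.1, 153.9]
orientation: [179.7, -0.1, 14.4]
wrist_force: [1.3, -9.5, 5.0]
opening: 0.826
finger_force: 4.9
```

Run:
```python
from h import *
foot()
```

```text
C y 95.48 Fx,Fy base -1.1 -9.5 op 0.826 ff 4.9
orange [460 200  17  35 237] right edge base y -60.9 left -47.0
row 415 [(35, 35, 37), (80, 81, 84), (79, 80, 83), (77, 79, 81), (79, 81, 82), (78, 78, 82), (79, 82, 85), (75, 80, 82), (76, 81, 82), (77, 80, 81), (76, 78, 80), (63, 175, 228), (63, 175, 227), (62, 174, 227), (64, 177, 228), (59, 174, 227), (37, 114, 169), (0, 49, 109), (0, 98, 210), (0, 124, 243), (0, 124, 243), (88, 94, 98), (96, 103, 102)]
```

Request:
jog_arm(
  linear=[
    [0,-0.001,0],
    [0,-0.002,0],
    [0,-0.003,0],
    [0,-0.003,0],
  ],
  turn=[0,0,0,0],
  fingers=[0.65,0.65,0.65,0.65],
)

```text
time: 22.15
tool_pos: [533.3, -8.2, 153.9]
orientation: [179.7, -0.1, 14.4]
wrist_force: [0.8, -9.6, 4.0]
opening: 0.829
finger_force: 5.2
```

Run:
```python
from h import *
a,c=foot("pics/w4.png")
cv2.imwrite("pics/w4c.png",cv2.resize(a[120:290,400:560],None,fx=3.5,fy=3.5,interpolation=cv2.INTER_CUBIC))
```

```text
C y 98.43 Fx,Fy base -1.6 -9.5 op 0.829 ff 5.2
orange [467 200  13  35 188] right edge base y -60.5 left -49.8
row 422 [(75, 76, 77), (75, 76, 78), (78, 81, 85), (77, 78, 80), (79, 83, 84), (79, 81, 83), (75, 78, 81), (76, 78, 80), (78, 79, 83), (78, 80, 83), (74, 76, 76), (65, 156, 207), (64, 174, 226), (61, 174, 226), (63, 175, 227), (61, 172, 225), (18, 72, 108), (2, 48, 111), (5, 89, 186), (0, 128, 243), (0, 121, 241), (93, 98, 99)]
```

View pics/w4c.png

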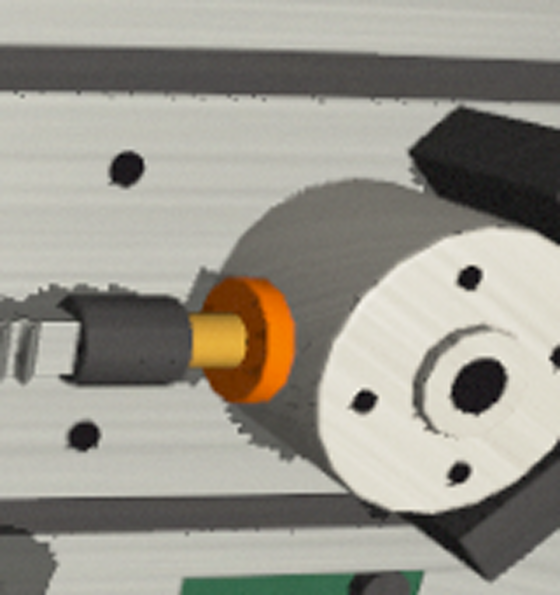

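The crop shows the housing against the V-block faces, with the foot touching it and the stem still mostly out. I finish this stroke while measuring the brass length.

Request:
jog_arm(
  linear=[
    [0,-0.001,0],
    [0,-0.002,0],
    [0,-0.003,0],
    [0,-0.003,0],
  ],
  turn=[0,0,0,0],
  fingers=[0.65,0.65,0.65,0.65],
)

```text
time: 22.6
tool_pos: [532.9, -6.6, 153.9]
orientation: [179.6, -0.1, 14.4]
wrist_force: [3.7, -16.4, 3.2]
opening: 0.825
finger_force: 8.6
```

```bash
cat >> h.py <<'E'
def brass(a):
    hsv=cv2.cvtColor(a,cv2.COLOR_BGR2HSV);m=cv2.inRange(hsv,(16,120,120),(26,255,255));m[:150]=0;m[270:]=0;m[:,:380]=0;m[:,520:]=0
    # rows of the stem: mean run of brass, with soft edge by red-channel fraction
    ys=np.where(m.sum(1)>255*3)[0];L=[];
    for y in ys[1:-1]:
        xs=np.where(m[y])[0];r=a[y].astype(float)[:,2]
        l=r[xs[0]-3:xs[0]];L.append((xs[0]-np.clip((l-80)/(228-80),0,1).sum(),xs[-1]+1))
    L=np.array(L);print("brass len px",(L[:,1]-L[:,0]).round(1).tolist(),"nose u",L[:,0].mean().round(1))
E
python3 - <<'E'
from h import *
brass(cv2.imread("pics/w3.png"));brass(cv2.imread("pics/w4.png"))
a,c=foot();brass(a)
E
```

```text
brass len px [17.2, 25.1, 24.1, 26.0, 25.0, 28.0, 27.0, 28.0, 29.0, 29.1, 30.2, 29.2, 29.0] nose u 437.8
brass len px [15.0, 15.2, 24.2, 24.0, 16.0, 24.0, 27.0, 27.0, 26.0, 28.2, 28.2, 26.3, 15.0] nose u 454.8
C y 100.16 Fx,Fy base -0.5 -16.8 op 0.825 ff 8.6
orange [470 200  10  35  98] right edge base y -59.3 left -51.0
row 425 [(115, 118, 121), (64, 63, 65), (78, 79, 80), (76, 76, 81), (79, 82, 83), (79, 82, 82), (78, 79, 82), (76, 78, 80), (76, 81, 83), (78, 82, 81), (78, 80, 82), (71, 105, 125), (60, 172, 226), (62, 173, 226), (63, 175, 226), (66, 177, 228), (45, 145, 200), (10, 54, 112), (8, 59, 128), (0, 124, 242), (0, 122, 243)]
brass len px [15.2, 23.0, 26.0, 16.0, 15.2, 25.2, 15.3, 27.0, 28.1, 27.1, 29.1, 28.1, 25.2] nose u 458.1
```

Request:
jog_arm(
  linear=[
    [0,0.004,0],
    [0,0.008,0],
    [0,0.012,0],
    [0,0.016,0],
    [0,0.02,0],
    [0,0.024,0],
    [0,0.027,0],
    [0,0.027,0],
    [0,0.027,0],
  ],
  turn=[0,0,0,0,0,0,0,0,0],
  fingers=[0.65,0.65,0.65,0.65,0.65,0.65,0.65,0.65,0.65],
)

```text
time: 23.55
tool_pos: [538.3, -29.9, 152.8]
orientation: [-180.0, 0.0, 14.4]
wrist_force: [-0.2, -0.0, -0.0]
opening: 0.823
finger_force: 0.0
```

Run:
```python
from h import *
a,c=foot("pics/w5.png");brass(a)
```

```text
C y 76.2 Fx,Fy base -0.2 0.0 op 0.823 ff 0.0
orange [442 199  16  36 231] right edge base y -63.1 left -50.4
row 397 [(48, 49, 51), (82, 82, 86), (83, 86, 87), (81, 83, 85), (83, 85, 87), (81, 82, 83), (82, 82, 87), (81, 82, 85), (80, 83, 86), (79, 83, 84), (80, 80, 83), (67, 184, 232), (68, 184, 233), (66, 182, 232), (67, 182, 232), (64, 181, 230), (37, 120, 179), (0, 52, 112), (0, 114, 231), (0, 129, 246), (0, 128, 246), (93, 100, 102), (95, 102, 104)]
brass len px [17.0, 26.1, 26.0, 27.1, 29.1, 27.0, 29.1, 29.1, 29.1, 29.1, 29.1, 29.1, 29.2] nose u 428.8
```

Request:
jog_arm(
  linear=[
    [0,-0.003,0],
    [0,-0.006,0],
    [0,-0.009,0],
    [0,-0.01,0],
    [0,-0.01,0],
  ],
  turn=[0,0,0,0,0],
  fingers=[0.65,0.65,0.65,0.65,0.65],
)

```text
time: 24.1
tool_pos: [536.2, -20.8, 153.6]
orientation: [179.9, -0.1, 14.4]
wrist_force: [0.1, -5.5, 4.2]
opening: 0.826
finger_force: 2.7
```

Run:
```python
from h import *
a,c=foot();brass(a)
```

```text
C y 85.52 Fx,Fy base -1.3 -5.3 op 0.826 ff 2.7
orange [454 200  17  35 249] right edge base y -65.3 left -51.6
row 409 [(32, 33, 33), (81, 83, 85), (83, 83, 84), (82, 84, 85), (80, 82, 83), (79, 80, 84), (80, 82, 85), (78, 80, 83), (81, 83, 83), (78, 79, 82), (79, 78, 81), (65, 163, 213), (66, 177, 229), (60, 175, 226), (62, 175, 227), (66, 177, 229), (36, 121, 180), (0, 42, 95), (0, 99, 207), (0, 128, 244), (0, 126, 244), (91, 96, 100), (92, 99, 101)]
brass len px [16.0, 25.0, 23.3, 25.0, 23.2, 24.2, 28.2, 28.2, 28.1, 27.4, 29.0, 29.0, 28.0] nose u 441.3
```

Request:
jog_arm(
  linear=[
    [0,-0.001,0],
    [0,-0.002,0],
    [0,-0.003,0],
    [0,-0.003,0],
  ],
  turn=[0,0,0,0],
  fingers=[0.65,0.65,0.65,0.65],
)

```text
time: 24.55
tool_pos: [535.7, -18.1, 153.7]
orientation: [179.8, -0.1, 14.4]
wrist_force: [-0.1, -6.8, 4.8]
opening: 0.829
finger_force: 3.1
```

Run:
```python
from h import *
a,c=foot();brass(a)
```

```text
C y 88.29 Fx,Fy base -1.8 -6.5 op 0.829 ff 3.1
orange [459 200  16  35 236] right edge base y -66.0 left -53.0
row 414 [(64, 66, 67), (76, 77, 79), (77, 81, 83), (78, 80, 81), (79, 82, 84), (81, 83, 85), (77, 79, 82), (78, 81, 84), (75, 79, 82), (78, 80, 83), (77, 77, 80), (68, 134, 168), (61, 174, 227), (62, 175, 228), (63, 175, 228), (62, 175, 227), (21, 94, 154), (4, 50, 113), (0, 122, 238), (0, 126, 243), (0, 122, 243), (87, 95, 95), (93, 96, 100)]
brass len px [15.0, 23.0, 14.0, 15.0, 24.0, 27.0, 26.0, 28.0, 26.1, 28.1, 28.1, 27.1, 24.2] nose u 446.9
```

Request:
jog_arm(
  linear=[
    [0,-0.001,0],
    [0,-0.002,0],
    [0,-0.003,0],
    [0,-0.003,0],
  ],
  turn=[0,0,0,0],
  fingers=[0.65,0.65,0.65,0.65],
)

```text
time: 25.0
tool_pos: [535.1, -15.5, 153.9]
orientation: [179.8, -0.1, 14.4]
wrist_force: [0.7, -7.6, 6.2]
opening: 0.825
finger_force: 3.6
```

Run:
```python
from h import *
a,c=foot();brass(a)
```

```text
C y 90.99 Fx,Fy base -1.2 -7.5 op 0.825 ff 3.6
orange [463 199  16  36 246] right edge base y -66.8 left -53.7
row 418 [(167, 174, 176), (42, 44, 45), (78, 80, 82), (77, 79, 81), (78, 80, 82), (77, 81, 82), (80, 82, 84), (78, 80, 82), (74, 77, 82), (76, 78, 79), (76, 78, 77), (74, 76, 78), (63, 173, 226), (61, 172, 226), (59, 174, 227), (62, 174, 227), (14, 65, 124), (12, 50, 108), (0, 129, 243), (0, 126, 243), (0, 118, 242), (88, 95, 98), (91, 98, 101)]
brass len px [13.2, 21.1, 14.1, 21.0, 21.0, 23.0, 25.0, 23.0, 24.0, 25.0, 26.1, 26.2, 27.0] nose u 451.9
```

Request:
jog_arm(
  linear=[
    [0,-0.001,0],
    [0,-0.002,0],
    [0,-0.003,0],
    [0,-0.003,0],
  ],
  turn=[0,0,0,0],
  fingers=[0.65,0.65,0.65,0.65],
)

```text
time: 25.45
tool_pos: [534.6, -13.4, 154.0]
orientation: [179.7, -0.1, 14.4]
wrist_force: [1.1, -11.9, 5.9]
opening: 0.827
finger_force: 5.8
```

Run:
```python
from h import *
a,c=foot("pics/w6.png");brass(a)
# housing top disc
g=cv2.cvtColor(a,cv2.COLOR_BGR2GRAY)
```

```text
C y 93.12 Fx,Fy base -1.9 -11.8 op 0.827 ff 5.8
orange [464 199  16  36 248] right edge base y -66.0 left -52.8
row 419 [(179, 188, 190), (158, 166, 168), (24, 28, 26), (76, 79, 80), (78, 79, 82), (77, 80, 83), (78, 78, 82), (76, 78, 81), (76, 79, 82), (79, 79, 84), (77, 81, 82), (76, 79, 79), (73, 74, 76), (63, 175, 227), (63, 176, 227), (67, 176, 228), (48, 148, 206), (2, 49, 109), (0, 67, 150), (0, 127, 243), (0, 122, 242), (92, 96, 98), (92, 95, 98)]
brass len px [11.2, 11.2, 21.0, 20.0, 23.0, 12.0, 21.0, 21.0, 25.0, 24.0, 25.0, 24.1, 11.3] nose u 455.9
```

Request:
jog_arm(
  linear=[
    [0,-0.001,0],
    [0,-0.002,0],
    [0,-0.002,0],
  ],
  turn=[0,0,0],
  fingers=[0.65,0.65,0.65],
)

```text
time: 25.8
tool_pos: [534.3, -12.0, 154.1]
orientation: [179.6, -0.1, 14.4]
wrist_force: [1.6, -14.3, 4.4]
opening: 0.826
finger_force: 7.4
```

Run:
```python
from h import *
a,c=foot();brass(a)
```

```text
C y 94.51 Fx,Fy base -2.0 -14.2 op 0.826 ff 7.4
orange [468 199  12  36 209] right edge base y -64.9 left -55.0
row 423 [(180, 188, 190), (77, 81, 82), (72, 72, 75), (80, 83, 84), (76, 77, 79), (79, 83, 84), (80, 81, 84), (78, 80, 81), (81, 81, 85), (74, 77, 79), (77, 78, 81), (77, 77, 78), (66, 150, 196), (63, 175, 225), (62, 173, 226), (60, 173, 225), (5, 50, 111), (4, 48, 109), (0, 126, 242), (0, 124, 243), (90, 97, 97)]
brass len px [10.0, 19.0, 10.0, 10.0, 20.0, 20.0, 21.0, 21.0, 20.0, 22.1, 23.1, 23.3, 10.0] nose u 458.7
```

Request:
jog_arm(
  linear=[
    [0,-0.001,0],
    [0,-0.002,0],
    [0,-0.003,0],
    [0,-0.003,0],
  ],
  turn=[0,0,0,0],
  fingers=[0.65,0.65,0.65,0.65],
)

```text
time: 26.25
tool_pos: [533.7, -9.7, 154.2]
orientation: [179.6, -0.2, 14.4]
wrist_force: [1.3, -17.5, 4.8]
opening: 0.825
finger_force: 8.9
```

Run:
```python
from h import *
a,c=foot("pics/w7.png");brass(a)
```

```text
C y 96.93 Fx,Fy base -3.1 -17.3 op 0.825 ff 8.9
orange [470 199  10  36 144] right edge base y -62.7 left -54.4
row 425 [(182, 190, 190), (181, 190, 191), (100, 105, 104), (55, 54, 56), (77, 79, 79), (78, 79, 84), (75, 79, 83), (76, 78, 81), (77, 81, 82), (79, 80, 82), (78, 80, 83), (78, 79, 81), (75, 76, 79), (66, 136, 178), (62, 176, 227), (61, 171, 226), (0, 48, 109), (0, 41, 90), (0, 123, 242), (0, 126, 243), (52, 107, 184)]
brass len px [7.2, 8.1, 8.0, 8.0, 16.0, 18.0, 19.0, 18.0, 20.0, 20.0, 21.1, 18.2, 8.0] nose u 463.9
```

Request:
jog_arm(
  linear=[
    [0,-0.001,0],
    [0,-0.002,0],
    [0,-0.002,0],
    [0,-0.002,0],
  ],
  turn=[0,0,0,0],
  fingers=[0.65,0.65,0.65,0.65],
)

```text
time: 26.7
tool_pos: [533.3, -8.0, 154.2]
orientation: [179.5, -0.2, 14.4]
wrist_force: [2.2, -18.8, 4.7]
opening: 0.825
finger_force: 9.7
```

Run:
```python
from h import *
a,c=foot("pics/w8.png");brass(a)
cv2.imwrite("pics/w8c.png",cv2.resize(a[120:290,400:560],None,fx=3.5,fy=3.5,interpolation=cv2.INTER_CUBIC))
```

```text
C y 98.65 Fx,Fy base -2.5 -18.8 op 0.825 ff 9.7
orange [473 199   7  13  39] right edge base y -59.1 left -53.4
row 428 [(91, 96, 95), (28, 30, 31), (35, 37, 38), (49, 50, 52), (47, 47, 50), (50, 51, 52), (47, 45, 49), (45, 48, 49), (44, 44, 46), (41, 42, 44), (46, 45, 46), (41, 45, 45), (12, 48, 95), (2, 51, 108), (8, 50, 110), (0, 50, 110), (2, 51, 113), (0, 103, 226), (0, 100, 220), (81, 101, 146)]
brass len px [6.0, 7.0, 14.0, 16.0, 14.0, 14.0, 17.0, 15.0, 19.1, 19.0, 19.1, 17.3, 5.0] nose u 467.7
```

View pics/w8c.png

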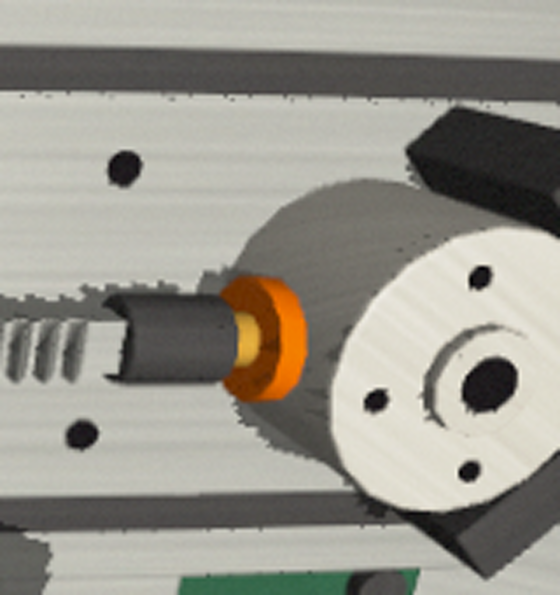

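The stem now shows about 6 px against about 16 px when unloaded, so it is pushed in by roughly 6.5 to 7 mm. The housing is seated in the V and the trigger is held with about 19 N. Handing in.

Run:
```python
from cell import ctrl
print(ctrl.sign_off())
```

```text
the job is handed in; nothing more can be done
None
```

The job is handed in; no verdict came back. By my own measurements the plate is level to about 0.05°, the housing is seated in the V-block, and the trigger is still held squeezed (about 19 N) with about 6.5–7 mm of the 14 mm stem pushed in.

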